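# Shift the feeder's lever to the outlet over the cup

### The job

Set the portioning feeder to fill the six-sided cup: with the fingertips, gently push its ball-topped lever out of the middle park slot, across the neutral channel and fully home into the corner slot on the same side and end of the machine as the spout over that cup. Only push the lever, never take it between the fingers, and do not push it into the slot of any other spout. Leave the cup, the saucers and the other things on the table where they stand, and finish clear of everything.

Things in the scene. Friction and masses are not known exactly. Their poses are not given: they have to be found in the camera images.
- feeder: White box machine fixed to the table, 200 x 200 x 110 mm high. Origin: centre of its underside; x to its far face (round inlet pipe), y to its left, z up. Position and yaw vary. Two short steel spouts on each of its left and right faces (y = +-100 mm), at x = +-60 mm; under each stands the cup or a saucer, centre near x = +-60, y = +-138 mm.
- gate (a point): Centre of the steel gate plate in the machine's top, 110 mm up; axes as the machine's. A neutral channel runs along y; off it go three slots to -x (left, middle = park, right) and two to +x (left, right; the far middle is solid). Each corner slot belongs to the spout at the same corner: far left slot, far left spout and so on. Stem play: 1.5 mm each way in a slot, 2.5 mm in the channel.
- knob (a point): Centre of the black ball, 44 mm in diameter, on the 10 mm stem. The pivot is on the machine's centre line 20 mm above the table, 170 mm from the ball's centre, which is 190 mm up when the lever is upright, 5 to 10 mm lower when leaning. In the machine's frame it is at about x = 170 mm * sin(throw), y = 170 mm * sin(side): up to 42 mm each way.
- selector_throw (a joint): Lean of the lever along the machine's x, rad: 0 in the neutral channel, positive towards the far face, stops at +-0.25 (slot ends; fully home = within 0.035 of the stop). Starts at -0.25 to -0.18 in the middle near slot. It can cross between slots only within about +-0.03 of 0. It stays where it is left: friction of about 2 N at the ball, no spring.
- selector_side (a joint): Lean of the lever along the machine's y, rad: 0 in the middle, positive to the left, stops at +-0.25 at the channel's ends, where the left and right slots lie. Near a stop (beyond about 0.23) the lever can enter the slots there.
- cup: The one six-sided cup, 41 x 44 x 34 mm, open top, standing loose under one of the four spouts. Origin at the centre of its underside.
- saucer_0: Small round flat steel drip saucer, 52 mm across, 10 mm high, loose, under one of the three other spouts. Origin at the centre of its underside.
- saucer_1: Small round flat steel drip saucer, 52 mm across, 10 mm high, loose, under one of the three other spouts. Origin at the centre of its underside.
- saucer_2: Small round flat steel drip saucer, 52 mm across, 10 mm high, loose, under one of the three other spouts. Origin at the centre of its underside.
- spice_cup_a: Bystander: round fluted cup, 40 mm across, 35 mm high, loose on the table.
- spice_cup_b: Bystander: round fluted cup, 40 mm across, 33 mm high, loose on the table.
- timer: Bystander: round kitchen timer, 64 mm across, 38 mm high, loose on the table.
Not all that is in view belongs to the job. What is shaped like the cup but orange or red is not meant.

How it is judged:
By the outcome, as a careful person would: the job done as asked, in the order asked, and still so for the second after the job is handed in, with the robot touching nothing.
It also fails if it takes over 43 s, if anything falls off the work surface, if the arm or the gripper's body presses on something with over 40 N, if the wrist force passes 120 N, or if a joint passes its speed limit or range.

### The arm

A 6-joint arm with a two-finger parallel gripper is mounted at the origin on the work surface; the furniture and walls round the work are solid. World frame = base frame: x ahead of the robot, y to its left, z up, the work surface at z = 0. Lengths are in m, angles in rad, forces in N, time in s.
With the tool pointing down it reaches from about 0.375 to 0.9 m from the base axis. Payload 3.1 kg.
Tool frame: the origin (TCP) lies midway between the tips of the shut fingers; the grasp point (between the pads) lies 19 mm behind it; z points along the fingers, x is the direction in which the jaws open and shut, and the axes are right-handed (so a half turn about z gives the same grasp; the last joint's range is limited). The gripper opens to 85 mm and grips with 20 to 120 N. Pads are 22 mm wide; open, the fingers measure 114 mm over their backs; the gripper's body (76 mm by 85 mm) begins 54 mm behind the grasp point. The pads swing forward as they close: fully open they stand 13 mm farther back than shut.
Start: joints at [1.147, 0.527, 1.433, -0, 1.181, -0.178], TCP at [0.152, 0.606, 0.231] pointing down, gripper open.
Joint ranges: [-3.08, 3.08], [-0.75, 2.2], [0.22, 2.44], [-1.43, 4.57], [0, 2.65], [-2.85, 2.85]. Speed limits (rad/s): [2.79, 2.79, 3.14, 3.14, 3.14, 3.14].

### API

Orientations are given as a unit quaternion [x, y, z, w].
In Python, from station import * gives the robot as it stands.
- The arm moves only by the tool servo_tool, never from a script. Its argument "targets" is a list of rows, each a list of 6 numbers: the shift along the tool's x, y, z in mm, then the turn, a rotation vector about the tool's x, y, z in degrees. A call has 1 to 10 rows; each row is the pose to reach, as a shift and turn from the pose commanded when the call began, along the tool's axes at that moment; what a row does not reach only later rows make up. A row lasts 1/8 s, in which the tool goes at most 62.5 mm and 10.7 degrees, less where a joint would pass 70% of its speed; a pose out of reach is approached as far as the arm can. A call with a gripper value outside its range is refused whole. "gripper" is the finger opening in mm, from 0 to 85.4, set as the call begins (left out, the last holds). The fingers move at their own pace and stop on an object; "newtons" is the grip in N (left out, the last holds). Time passes only in rows, so rows that repeat a pose let the fingers close. It gives the time, the measured TCP pose, the force and the opening at its end, in the units of the state.
- sense(): the state, without advancing time (a new reading comes with each control period).
- snapshot(name): name is "scene" or "top" or "wrist"; returns a dict with "color" (480x640x3 uint8, red, green, blue), "vfov" (degrees; the focal length in pixels is half the picture's height over the tangent of half this angle, whatever the lens; pixels are square), "cx", "cy" (the principal point, pixels), "D" ([k1, k2, p1, p2, k3] as OpenCV has them; the pictures are not rectified), "R" (3x3) and "t" (3): a world point X has camera coordinates R X + t. Camera axes: x right, y down, z forward; pixel columns grow to the right and rows downward; lengths in m; the calibration is good to about 2 mm. A picture is of the moment at which its call begins. There is no depth.
- sign_off(): hands the job in, once; it reports no verdict.
The state is a dict: "t": time; "q": joint angles; "qd": joint speeds; "tau": joint torques, N m; "tcp_pos": TCP position; "tool_rot": TCP orientation; "force": force on the tool from outside, world axes, zero at the start; "ft_torque": the same for the moment, N m; "finger_gap": opening from 0.0 (shut) to 1.0 (fully open).
Only numpy, scipy, OpenCV 4.12 (cv2) and the standard library are available. Lean on these libraries where they do the work, as an engineer would, in place of code of your own. Each camera call takes 0.05 s, during which the arm holds its last target. There are 200 camera calls.

## Working session

There is one attempt and no reset: what is moved stays moved. The work goes in short steps, Python scripts to look and compute and a tool call to move; the robot and the scene stay as the last step left them, time stands still between calls to the robot, and variables do not carry over. Pictures are saved under pics/ and viewed, about 8 in all and at most 12, crops included, and the job is handed in when it is done.

Besides the shell and the picture viewer there is one more tool, called after ">>>" as name(argument=value, ...), one argument or row to a line, values as JSON. servo_tool: Moves the arm, as the interface text tells. Its arguments: {"type":"object","properties":{"targets":{"type":"array","items":{"type":"array","items":{"type":"number"}}},"gripper":{"type":"number"},"newtons":{"type":"number"}},"required":["targets"]}

```bash
mkdir -p pics; cat > h.py <<'E'
from station import *
import numpy as np, cv2
def K(s):
    f=240/np.tan(np.radians(s["vfov"])/2); return np.array([[f,0,s["cx"]],[0,f,s["cy"]],[0,0,1.]])
def ray(s,u,v):
    p=cv2.undistortPoints(np.array([[[u,v]]],float),K(s),np.array(s["D"],float))[0,0]
    R=np.array(s["R"]);t=np.array(s["t"]); d=R.T@np.array([p[0],p[1],1]); return -R.T@t,d/np.linalg.norm(d)
def plane(s,u,v,z):
    c,d=ray(s,u,v); return c+d*(z-c[2])/d[2]
def tri(rs):
    A=np.zeros((3,3));b=np.zeros(3)
    for c,d in rs:
        M=np.eye(3)-np.outer(d,d);A+=M;b+=M@c
    return np.linalg.solve(A,b)
def proj(s,X):
    R=np.array(s["R"],float); return cv2.projectPoints(np.array(X,float).reshape(-1,1,3),cv2.Rodrigues(R)[0],np.array(s["t"],float),K(s),np.array(s["D"],float))[0][:,0]
def snap(n,f=None):
    s=snapshot(n)
    if f: cv2.imwrite("pics/"+f,np.ascontiguousarray(s["color"][...,::-1]))
    return s
E
python3 - <<'E'
from h import *
import pickle
d={n:snap(n,n+"0.png") for n in("top","scene")}
pickle.dump(d,open("s0.pkl","wb"))
for n in d: print(n,-np.array(d[n]["R"]).T@d[n]["t"],d[n]["vfov"],d[n]["D"])
print(sense())
E
```

```text
top [0.34713954 0.23944352 1.06977332] 52.77225574985333 [-0.01078823  0.          0.          0.          0.        ]
scene [ 0.10646075 -0.36533427  0.71412559] 57.690307935429075 [-0.08510688  0.          0.          0.          0.        ]
{'t': 0.1, 'q': array([ 1.14648762e+00,  5.28365557e-01,  1.43377477e+00, -7.09174042e-06,
        1.18145046e+00, -1.78501055e-01]), 'qd': array([-0.00178463, -0.00322179, -0.00220076, -0.00031526,  0.0030182 ,
        0.00166554]), 'tau': array([-1.52611797e-04, -4.43304563e+01, -1.78587359e+01, -1.94781310e-04,
        3.89147186e-03,  2.49591443e-05]), 'tcp_pos': array([0.15178621, 0.60561067, 0.23043601]), 'tool_rot': array([ 7.88459232e-01,  6.15086206e-01, -8.82794875e-04,  4.67787304e-04]), 'force': array([-0.40617633, -0.62636204, -0.13307953]), 'ft_torque': array([-0.00489404, -0.00526387,  0.03163825]), 'finger_gap': 0.9980502560288268}
```

View pics/top0.png

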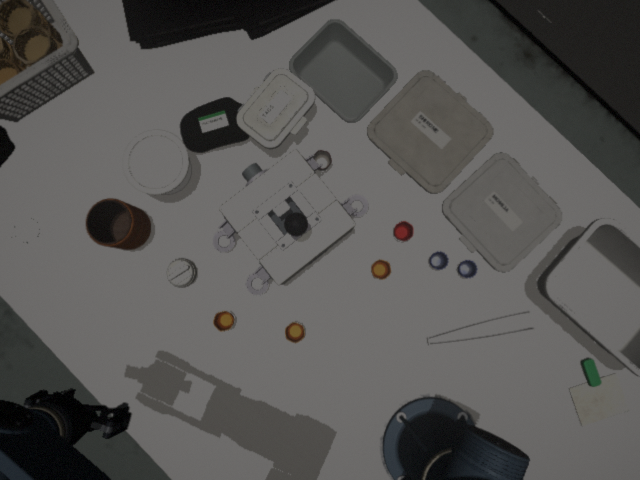

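View pics/scene0.png

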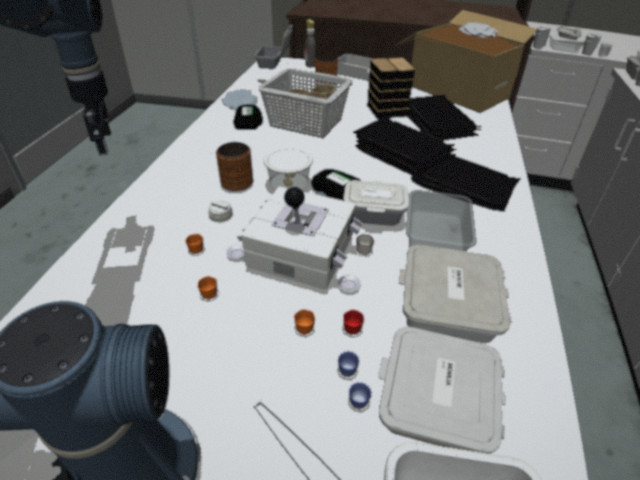

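Top picture: machine centre is near (288,218), the pipe is at (253,172) and the knob at (296,224). Saucers are at (224,238), (258,282) and (357,207), and the dark cup is at (320,160). In the scene view the cup is at (365,242), which looks like the far right corner.

```bash
python3 - <<'E'
from h import *
import pickle
d=pickle.load(open("s0.pkl","rb"));s=d["top"];c=d["scene"]
im=s["color"][130:310,190:390][...,::-1]; im=cv2.convertScaleAbs(im,alpha=1.6)
a=cv2.resize(im,None,fx=4,fy=4,interpolation=cv2.INTER_CUBIC)[:600]
im2=cv2.convertScaleAbs(c["color"][170:300,220:390][...,::-1],alpha=1.0)
cv2.imwrite("pics/crop0.png",cv2.resize(im,None,fx=3.3,fy=3.3,interpolation=cv2.INTER_CUBIC))
P={n:plane(s,*uv,0.01) for n,uv in dict(cup=(320,160),sR=(357,207),sL=(224,238),sNL=(258,282)).items()}
for n in P: print(n,P[n])
print("pipe",plane(s,253,172,.07))
print("mid",sum(P.values())/4)
for n in("top","scene"):
    g=d[n]["color"].max(2); m=(g<45).astype(np.uint8)
    u0,v0=(296,224) if n=="top" else (294,197)
    w=np.zeros_like(m);w[v0-18:v0+18,u0-18:u0+18]=1
    k,l,st,ce=cv2.connectedComponentsWithStats(m*w)
    print(n,[(st[i],ce[i]) for i in range(1,k) if st[i][4]>40])
E
```

```text
cup [0.6223215  0.23639796 0.01      ]
sR [0.51619245 0.15434459 0.01      ]
sL [0.44693029 0.44727461 0.01      ]
sNL [0.35068436 0.3713416  0.01      ]
pipe [0.58070394 0.37741101 0.07      ]
mid [0.48403215 0.30233969 0.01      ]
top [(array([280, 209,  28,  27, 489], dtype=int32), array([294.48670757, 222.69120654]))]
scene [(array([286, 188,  17,  21, 259], dtype=int32), array([294.12355212, 197.2972973 ]))]
```

View pics/crop0.png

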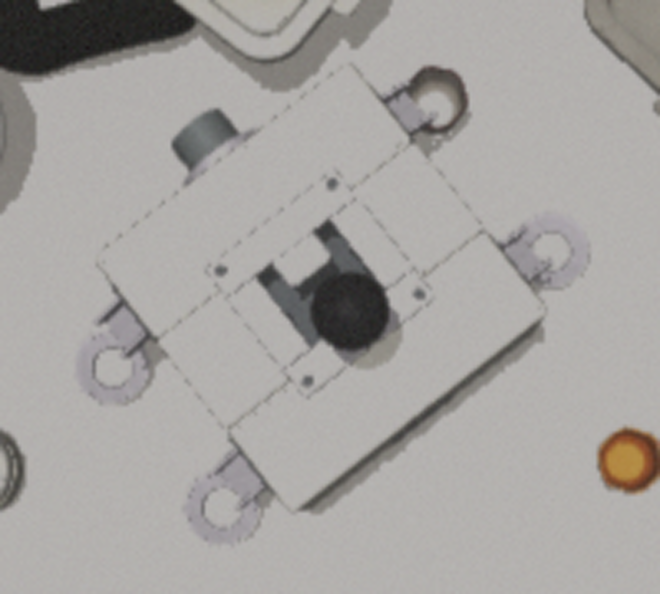

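```bash
python3 - <<'E'
from h import *
import pickle
d=pickle.load(open("s0.pkl","rb"));s=d["top"];c=d["scene"]
q=lambda u,v,z:plane(s,190+u/3.3,130+v/3.3,z)
S=[q(*p,.11) for p in((332,184),(221,270),(419,293),(308,380))]
C=[q(*p,.11) for p in((350,65),(98,265),(545,310),(295,510))]
for A in(S,C):
    g=sum(A)/4; x=(A[0]+A[1]-A[2]-A[3])/2; y=(A[1]+A[3]-A[0]-A[2])/2
    print("centre",g,"lenx",np.linalg.norm(x),"leny",np.linalg.norm(y),"yaw",np.degrees(np.arctan2(x[1],x[0])),np.degrees(np.arctan2(-y[0],y[1])))
g=sum(C)/4; yw=np.arctan2(*( (C[0]+C[1]-C[2]-C[3])[1::-1]))
Rz=np.array([[np.cos(yw),np.sin(yw)],[-np.sin(yw),np.cos(yw)]])
k=tri([ray(s,296.1,224.2),ray(c,294.1,197.3)])
k2=q(350,311,.185)
for n,p in dict(knob=k,knobtop=k2,cup=q(437,98,.03),sR=q(553,250,.01),sL=q(114,368,.01),sNL=q(222,508,.01)).items(): print(n,p,"machine",Rz@(p-g)[:2])
E
```

```text
centre [0.48327978 0.30269422 0.11      ] lenx 0.08551783641332969 leny 0.08534695500418134 yaw 38.48964065646959 38.39693477200632
centre [0.48053662 0.30140361 0.11      ] lenx 0.19177669173289524 leny 0.19462937902313865 yaw 38.67835391124509 39.01287592409012
knob [0.45606529 0.28074678 0.185998  ] machine [-0.03201339 -0.00083279]
knobtop [0.45601941 0.28090586 0.185     ] machine [-0.03194979 -0.00067993]
cup [0.61781908 0.23113652 0.03      ] machine [ 0.06325857 -0.14064953]
sR [0.51897804 0.15304831 0.01      ] machine [-0.06270438 -0.13983991]
sL [0.43917712 0.44592308 0.01      ] machine [0.05802914 0.13866905]
sNL [0.34647662 0.37287092 0.01      ] machine [-0.05999283  0.13957264]
```

```bash
cat >> h.py <<'E'
from scipy.spatial.transform import Rotation as Ro
G=np.array([.4825,.302]);YAW=np.radians(38.6)
MR=np.array([[np.cos(YAW),-np.sin(YAW)],[np.sin(YAW),np.cos(YAW)]])
def go(mx,my,z):
    """tool-axis shift (mm) and turn (deg) to machine-frame mx,my (mm), height z (m), tool x along machine x"""
    s=sense();T=Ro.from_quat(s["tool_rot"]);p=np.r_[G+MR@np.array([mx,my])/1e3,z]
    X=np.r_[MR[:,0],0];Z=np.array([0,0,-1.]);W=Ro.from_matrix(np.c_[X,np.cross(Z,X),Z])
    print("at machine",np.round(MR.T@(s["tcp_pos"][:2]-G)*1e3,1),round(s["tcp_pos"][2],4),"F mach",np.round(MR.T@s["force"][:2],1),round(s["force"][2],1),"t",s["t"])
    print("shift",np.round(T.inv().apply(p-s["tcp_pos"])*1e3,1),"turn",np.round((T.inv()*W).as_rotvec(degrees=True),1))
E
python3 -c "
from h import *
go(-105,0,.23)"
```

```text
at machine [-69.  443.6] 0.2304 F mach [-0.7 -0.2] -0.1 t 0.1
shift [-297.5  331.     0.9] turn [ 0.   0.1 37.3]
```

>>> servo_tool(
  targets=[
    [-20,22,0,0,0,2],
    [-55,61,0,0,0,7],
    [-90,100,0,0,0,11],
    [-125,139,0,0,0,16],
    [-160,178,0,0,0,20],
    [-195,217,0,0,0,24],
    [-230,256,0,0,0,29],
    [-265,295,0,0,0,33],
    [-290,323,0,0,0,36],
    [-297,331,0,0,0,37.3],
  ],
  gripper=0,
  newtons=20,
)

```text
t: 1.35
tcp_pos: [0.4018, 0.236, 0.2311]
tool_rot: [0.944, 0.329, -0.0, -0.0]
force: [-0.4, 0.1, 1.2]
finger_gap: 0.001
```

>>> servo_tool(
  targets=[
    [0,0,0,0,0,0],
    [0,0,10,0,0,0],
    [0,0,30,0,0,0],
    [0,0,50,0,0,0],
    [0,0,62,0,0,0],
    [0,0,62,0,0,0],
  ],
)

```text
t: 2.1
tcp_pos: [0.3997, 0.238, 0.1683]
tool_rot: [0.944, 0.331, -0.001, -0.0]
force: [-0.7, -0.4, 0.1]
finger_gap: 0.002
```

```bash
python3 - <<'E'
from h import *
go(-80,0,.168)
print(sense()["finger_gap"])
a=snap("top")["color"][130:310,190:390]; b=snap("wrist")["color"]; c=snap("scene")["color"][120:300,200:400]
a,c=[cv2.resize(cv2.convertScaleAbs(i,alpha=1.6),(400,360),interpolation=cv2.INTER_CUBIC) for i in(a,c)]
cv2.imwrite("pics/b1.png",np.hstack([np.vstack([a[:300],c[:300]]),np.vstack([cv2.resize(b,(400,300)),np.zeros((300,400,3),np.uint8)])])[...,::-1])
E
```

```text
at machine [-104.7    1.7] 0.1683 F mach [-0.8  0.1] 0.1 t 2.1
shift [24.7  1.7  0.3] turn [-0.1  0.1  0.1]
0.002076227582438276
```

View pics/b1.png

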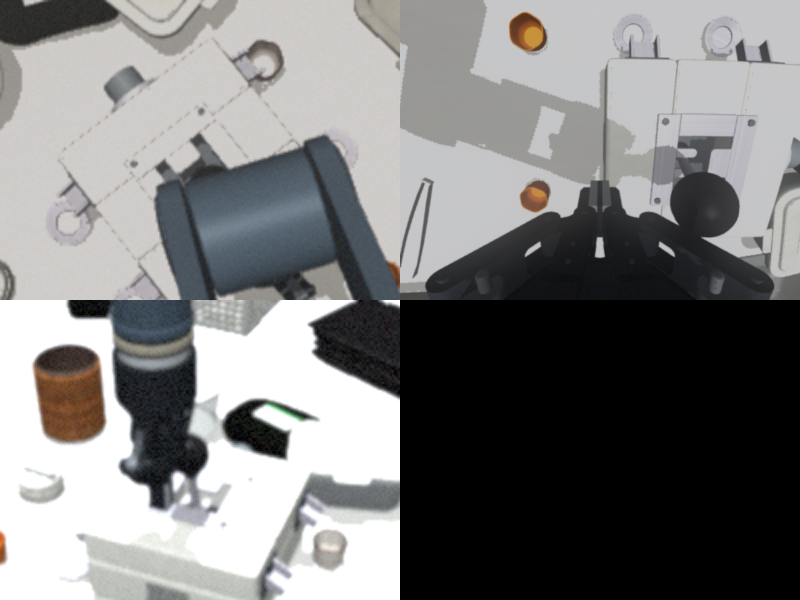

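Only the tips are slim; the linkage flares out higher up. I'll raise slightly and push +x with the flat finger side. The wrist view shows the ball at (705,205), to the right of the tips at (600,195), and image right is machine +x.

>>> servo_tool(
  targets=[
    [8,2,-5,0,0,0],
    [18,2,-5,0,0,0],
    [26,2,-5,0,0,0],
    [30,2,-5,0,0,0],
    [34,2,-5,0,0,0],
    [38,2,-5,0,0,0],
    [42,2,-5,0,0,0],
    [46,2,-5,0,0,0],
    [50,2,-5,0,0,0],
    [54,2,-5,0,0,0],
  ],
)

```text
t: 3.5
tcp_pos: [0.4444, 0.2699, 0.1743]
tool_rot: [0.944, 0.331, -0.0, 0.0]
force: [-1.8, -1.8, 3.0]
finger_gap: 0.001
```

```bash
python3 - <<'E'
from h import *
go(-36,0,.173)
b=snap("wrist","w2.png"); c=snap("scene")["color"][120:300,200:400]
cv2.imwrite("pics/b2.png",np.hstack([cv2.resize(c,(400,360)),cv2.resize(b["color"],(400,360))])[...,::-1])
E
```

```text
at machine [-49.8  -1.4] 0.1743 F mach [-2.5 -0.3] 3.0 t 3.5
shift [13.8 -1.4  1.3] turn [-0.  0.  0.]
```

View pics/b2.png

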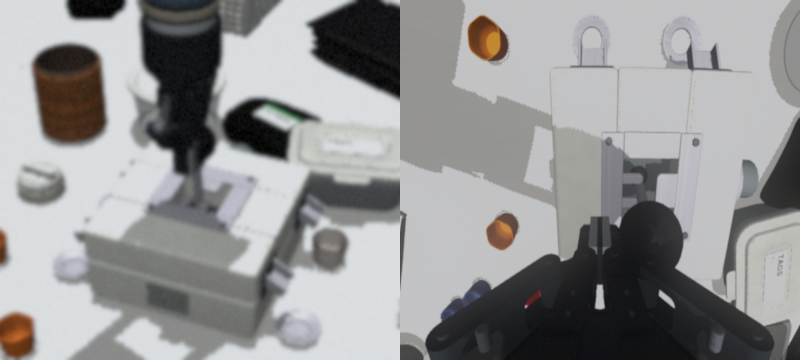

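>>> servo_tool(
  targets=[
    [3,0,0,0,0,0],
    [6,0,0,0,0,0],
    [9,0,0,0,0,0],
    [12,0,0,0,0,0],
    [14,0,0,0,0,0],
    [14,0,0,0,0,0],
  ],
)

```text
t: 4.35
tcp_pos: [0.4554, 0.2786, 0.1743]
tool_rot: [0.944, 0.331, 0.0, -0.0]
force: [-0.6, -1.4, 1.4]
finger_gap: -0.005
```

>>> servo_tool(
  targets=[
    [1,0,0,0,0,0],
    [2,0,0,0,0,0],
    [2,0,0,0,0,0],
  ],
)

```text
t: 4.72
tcp_pos: [0.4568, 0.2797, 0.1743]
tool_rot: [0.944, 0.331, 0.0, -0.0]
force: [-1.9, -0.9, 2.4]
finger_gap: 0.001
```

```bash
python3 -c "
from h import *
go(-60,0,.173)"
```

```text
at machine [-34.   -1.4] 0.1743 F mach [-2.1  0.5] 2.4 t 4.725
shift [-26.   -1.4   1.3] turn [ 0. -0.  0.]
```

>>> servo_tool(
  targets=[
    [1,0,0,0,0,0],
    [2,0,0,0,0,0],
    [2,0,0,0,0,0],
  ],
)

```text
t: 5.1
tcp_pos: [0.4585, 0.281, 0.1743]
tool_rot: [0.944, 0.331, 0.0, 0.0]
force: [-1.8, -1.2, 2.2]
finger_gap: -0.0
```

>>> servo_tool(
  targets=[
    [1,0,0,0,0,0],
    [1.5,0,0,0,0,0],
    [1.5,0,0,0,0,0],
  ],
)

```text
t: 5.48
tcp_pos: [0.4595, 0.2819, 0.1743]
tool_rot: [0.944, 0.331, 0.0, -0.0]
force: [-1.2, -0.6, 1.3]
finger_gap: -0.005
```

>>> servo_tool(
  targets=[
    [-5,0,0,0,0,0],
    [-20,0,0,0,0,0],
    [-40,0,0,0,0,0],
    [-50,0,-10,0,0,0],
    [-60,0,-40,0,0,0],
    [-60,0,-70,0,0,0],
    [-60,0,-70,0,0,0],
  ],
)

```text
t: 6.35
tcp_pos: [0.4143, 0.2449, 0.2471]
tool_rot: [0.944, 0.331, 0.004, 0.0]
force: [0.7, -0.7, -0.4]
finger_gap: -0.001
```

```bash
python3 - <<'E'
from h import *
go(0,60,.24)
a=snap("top"); b=snap("wrist"); c=snap("scene")
A=cv2.resize(cv2.convertScaleAbs(a["color"][160:280,230:350],alpha=1.6),(400,400),interpolation=cv2.INTER_CUBIC)
C=cv2.resize(c["color"][140:260,230:350],(400,400),interpolation=cv2.INTER_CUBIC)
cv2.imwrite("pics/b3.png",np.hstack([A,C])[...,::-1])
for n,s in(("top",a),("scene",c)):
    print(n,proj(s,[np.r_[G+MR@np.array([x,0]),.19] for x in(0,.005)]))
    g=s["color"].max(2); cv2.imwrite("pics/g_%s.png"%n,g)
import pickle;pickle.dump(dict(a=a,b=b,c=c),open("s1.pkl","wb"))
E
```

```text
at machine [-88.9  -2.1] 0.2471 F mach [ 0.1 -1. ] -0.4 t 6.35
shift [ 88.8 -62.1   7.6] turn [ 0.1 -0.4  0. ]
top [[284.5229933  209.58012662]
 [282.84090627 207.4725344 ]]
scene [[300.01596104 186.99744827]
 [300.8814808  185.75141987]]
```

View pics/b3.png

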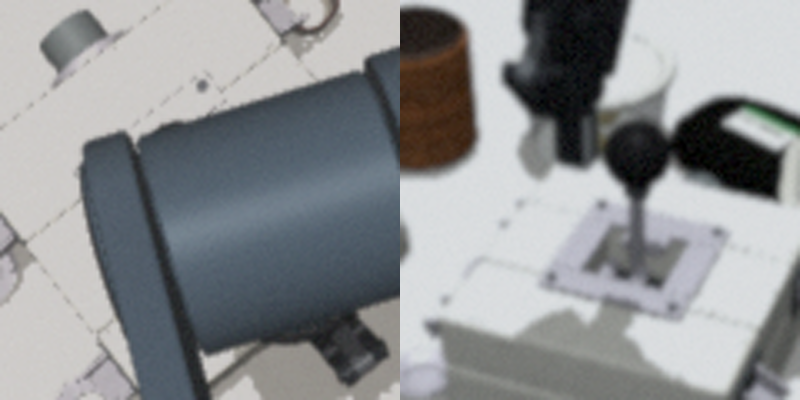

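The scene view shows the ball at about (301,185). Predicted is (300,187) for x=0 and (300.9,185.7) for x=+5 mm. So the lever is in the neutral channel, against its far wall. Next I go round to the +y side.

>>> servo_tool(
  targets=[
    [10,-8,0,0,0,0],
    [35,-26,0,0,0,0],
    [60,-45,0,0,0,0],
    [80,-60,0,0,0,0],
    [90,-67,0,0,0,0],
    [90,-67,10,0,0,0],
    [90,-67,35,0,0,0],
    [90,-67,60,0,0,0],
    [90,-67,72,0,0,0],
    [90,-67,72,0,0,0],
  ],
)

```text
t: 7.75
tcp_pos: [0.4404, 0.3521, 0.1713]
tool_rot: [0.944, 0.33, -0.001, 0.0]
force: [0.5, -0.5, 0.4]
finger_gap: -0.003
```

```bash
python3 - <<'E'
from h import *
go(3,30,.173)
b=snap("wrist"); c=snap("scene")["color"][120:300,200:400]
cv2.imwrite("pics/b4.png",np.hstack([cv2.resize(c,(360,360)),cv2.resize(b["color"],(440,330)).repeat(1,0)[:330] if 0 else cv2.resize(b["color"],(440,360))])[...,::-1])
E
```

```text
at machine [-1.6 65.4] 0.1713 F mach [ 0.1 -0.7] 0.4 t 7.75
shift [ 4.6 35.4 -1.7] turn [-0.   0.2 -0. ]
```

View pics/b4.png

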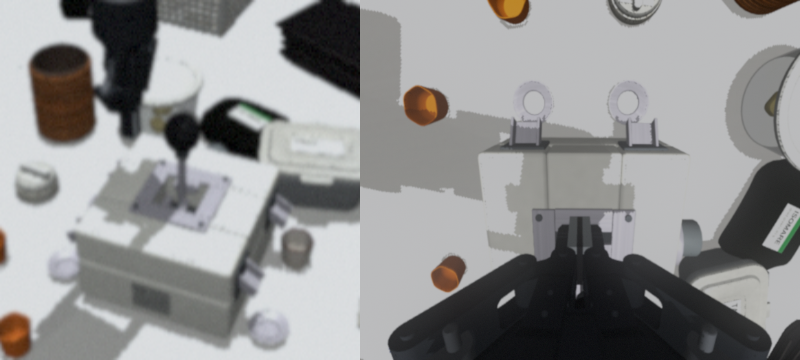

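>>> servo_tool(
  targets=[
    [4,8,-2,0,0,0],
    [5,18,-2,0,0,0],
    [5,24,-2,0,0,0],
    [5,28,-2,0,0,0],
    [5,32,-2,0,0,0],
    [5,36,-2,0,0,0],
    [5,40,-2,0,0,0],
    [5,44,-2,0,0,0],
    [5,48,-2,0,0,0],
    [5,52,-2,0,0,0],
  ],
)

```text
t: 9.1
tcp_pos: [0.4776, 0.3153, 0.1743]
tool_rot: [0.944, 0.331, -0.0, 0.0]
force: [-1.6, 1.7, 0.9]
finger_gap: 0.001
```

>>> servo_tool(
  targets=[
    [0,3,0,0,0,0],
    [0,6,0,0,0,0],
    [0,9,0,0,0,0],
    [0,12,0,0,0,0],
    [0,15,0,0,0,0],
    [0,15,0,0,0,0],
  ],
)

```text
t: 9.85
tcp_pos: [0.4868, 0.3034, 0.174]
tool_rot: [0.944, 0.331, -0.0, 0.0]
force: [-1.2, 1.1, -0.4]
finger_gap: -0.004
```

```bash
python3 - <<'E'
from h import *
go(3,-9,.173)
c=snap("scene");a=snap("top")
print(proj(c,[np.r_[G+MR@np.array(p),.187] for p in((.004,-.02),(.004,-.03),(.004,-.04),(0,-.04))]))
C=cv2.resize(c["color"][140:260,230:350],(400,400),interpolation=cv2.INTER_CUBIC)
A=cv2.resize(cv2.convertScaleAbs(a["color"][160:280,230:350],alpha=1.6),(400,400),interpolation=cv2.INTER_CUBIC)
cv2.imwrite("pics/b5.png",np.hstack([A,C])[...,::-1])
E
```

```text
at machine [ 4.2 -1.5] 0.174 F mach [-0.2  1.6] -0.4 t 9.85
shift [-1.2  7.5  1. ] turn [-0.  0. -0.]
[[309.51246243 189.08328377]
 [313.94649958 190.0498723 ]
 [318.40636766 191.022989  ]
 [317.76229037 192.04577109]]
```

View pics/b5.png

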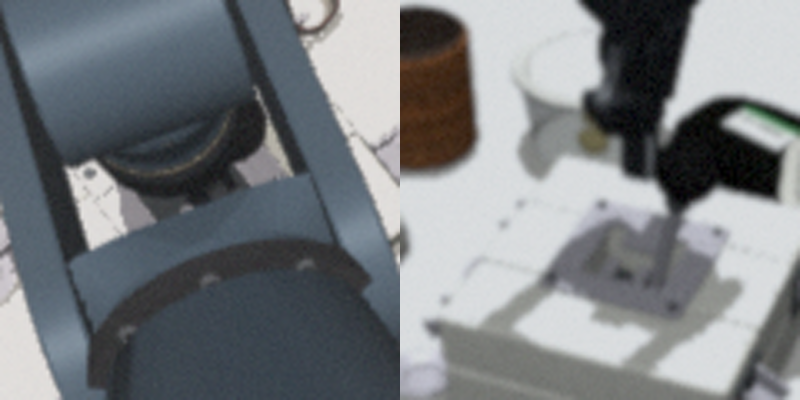

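Ball at about (315,190), which is y ≈ -33 mm. I keep going gently until I feel the stop.

>>> servo_tool(
  targets=[
    [0,2,0,0,0,0],
    [0,4,0,0,0,0],
    [0,6,0,0,0,0],
    [0,6,0,0,0,0],
  ],
)

```text
t: 10.45
tcp_pos: [0.4907, 0.2989, 0.1743]
tool_rot: [0.944, 0.331, -0.0, 0.0]
force: [-0.4, 1.1, -1.7]
finger_gap: -0.003
```

>>> servo_tool(
  targets=[
    [0,1,0,0,0,0],
    [0,2,0,0,0,0],
    [0,2,0,0,0,0],
  ],
)

```text
t: 10.82
tcp_pos: [0.4918, 0.2975, 0.1743]
tool_rot: [0.944, 0.331, -0.0, -0.0]
force: [-1.1, 1.3, -2.1]
finger_gap: 0.002
```

>>> servo_tool(
  targets=[
    [0,1,0,0,0,0],
    [0,1.5,0,0,0,0],
    [0,1.5,0,0,0,0],
  ],
)

```text
t: 11.2
tcp_pos: [0.4925, 0.2964, 0.1742]
tool_rot: [0.944, 0.331, -0.0, -0.0]
force: [-2.9, 2.3, -2.0]
finger_gap: 0.005
```

>>> servo_tool(
  targets=[
    [0,1,0,0,0,0],
    [0,1.5,0,0,0,0],
    [0,1.5,0,0,0,0],
  ],
)

```text
t: 11.58
tcp_pos: [0.4933, 0.2953, 0.174]
tool_rot: [0.944, 0.331, -0.0, -0.0]
force: [-3.5, 4.3, -3.2]
finger_gap: 0.002
```

```bash
python3 -c "
from h import *
go(3,-9,.173)"
```

```text
at machine [  4.2 -12. ] 0.174 F mach [-0.1  5.5] -3.2 t 11.575
shift [-1.2 -3.   1.1] turn [-0.  0.  0.]
```

Stop felt at 5.5 N, with the ball at y ≈ -43 mm. I back off, go over the top to the -x side and push into the far right slot.

>>> servo_tool(
  targets=[
    [0,-8,0,0,0,0],
    [0,-25,-5,0,0,0],
    [0,-30,-35,0,0,0],
    [0,-30,-70,0,0,0],
    [-15,-28,-78,0,0,0],
    [-40,-8,-78,0,0,0],
    [-60,12,-78,0,0,0],
    [-70,26,-78,0,0,0],
    [-74,30,-78,0,0,0],
    [-74,30,-78,0,0,0],
  ],
)

```text
t: 12.82
tcp_pos: [0.4548, 0.2255, 0.2522]
tool_rot: [0.944, 0.33, 0.0, -0.0]
force: [-0.2, -0.5, 0.5]
finger_gap: 0.001
```

>>> servo_tool(
  targets=[
    [0,0,10,0,0,0],
    [0,0,35,0,0,0],
    [0,0,60,0,0,0],
    [0,0,77,0,0,0],
    [0,0,77,0,0,0],
  ],
)

```text
t: 13.45
tcp_pos: [0.4533, 0.2257, 0.1735]
tool_rot: [0.944, 0.331, -0.002, -0.0]
force: [0.2, -0.5, 0.2]
finger_gap: -0.003
```

```bash
python3 - <<'E'
from h import *
go(-30,-42,.174)
b=snap("wrist"); c=snap("scene")
print(proj(c,[np.r_[G+MR@np.array(p),.185] for p in((.004,-.038),(.004,-.042),(0,-.042),(-.005,-.042))]))
C=cv2.resize(c["color"][140:260,230:350],(400,400),interpolation=cv2.INTER_CUBIC)
cv2.imwrite("pics/b6.png",np.hstack([C,cv2.resize(b["color"],(400,400))])[...,::-1])
E
```

```text
at machine [-70.4 -41.4] 0.1735 F mach [-0.2 -0.5] 0.2 t 13.45
shift [40.4  0.6 -0.7] turn [-0.1  0.2  0.1]
[[317.49769289 191.60876123]
 [319.28428429 191.9996874 ]
 [318.64348925 193.02471791]
 [317.83679351 194.31517915]]
```

View pics/b6.png

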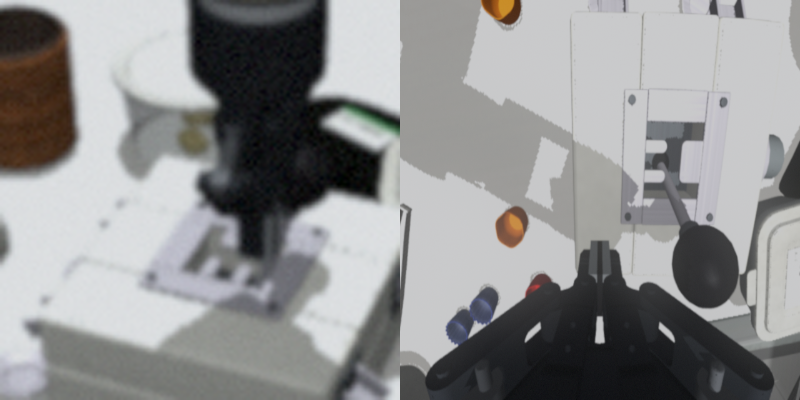

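The lever leans right in the channel, with the ball right of and past the tips. Pushing +x now.

>>> servo_tool(
  targets=[
    [10,0,0,0,0,0],
    [22,0,0,0,0,0],
    [30,0,0,0,0,0],
    [34,0,0,0,0,0],
    [38,0,0,0,0,0],
    [42,0,0,0,0,0],
    [46,0,0,0,0,0],
    [50,0,0,0,0,0],
    [54,0,0,0,0,0],
    [54,0,0,0,0,0],
  ],
)

```text
t: 14.8
tcp_pos: [0.4972, 0.2595, 0.1753]
tool_rot: [0.944, 0.331, 0.0, -0.0]
force: [-1.0, -1.2, 1.5]
finger_gap: -0.001
```

>>> servo_tool(
  targets=[
    [3,0,0,0,0,0],
    [6,0,0,0,0,0],
    [9,0,0,0,0,0],
    [12,0,0,0,0,0],
    [15,0,0,0,0,0],
    [18,0,0,0,0,0],
    [18,0,0,0,0,0],
  ],
)

```text
t: 15.68
tcp_pos: [0.5109, 0.2706, 0.175]
tool_rot: [0.944, 0.331, -0.0, -0.0]
force: [-0.4, -0.7, -0.7]
finger_gap: -0.0
```

```bash
python3 -c "
from h import *
go(6,-42,.174)"
```

```text
at machine [  2.6 -42.2] 0.175 F mach [-0.7 -0.3] -0.7 t 15.675
shift [ 3.4 -0.2  1. ] turn [-0.  0.  0.]
```

>>> servo_tool(
  targets=[
    [1.5,0,0,0,0,0],
    [3,0,0,0,0,0],
    [4,0,0,0,0,0],
    [4,0,0,0,0,0],
  ],
)

```text
t: 16.18
tcp_pos: [0.5141, 0.273, 0.1753]
tool_rot: [0.944, 0.331, 0.0, -0.0]
force: [-2.0, -0.1, -0.4]
finger_gap: 0.001
```

>>> servo_tool(
  targets=[
    [1,0,0,0,0,0],
    [2,0,0,0,0,0],
    [2,0,0,0,0,0],
  ],
)

```text
t: 16.55
tcp_pos: [0.5157, 0.2743, 0.1753]
tool_rot: [0.944, 0.331, 0.0, -0.0]
force: [-1.0, -0.4, -0.9]
finger_gap: 0.0
```

>>> servo_tool(
  targets=[
    [1,0,0,0,0,0],
    [2,0,0,0,0,0],
    [2,0,0,0,0,0],
  ],
)

```text
t: 16.92
tcp_pos: [0.5172, 0.2755, 0.1753]
tool_rot: [0.944, 0.331, 0.0, -0.0]
force: [-1.4, -1.5, -0.2]
finger_gap: -0.007
```

>>> servo_tool(
  targets=[
    [1,0,0,0,0,0],
    [1.5,0,0,0,0,0],
    [1.5,0,0,0,0,0],
  ],
)

```text
t: 17.3
tcp_pos: [0.5181, 0.2762, 0.1752]
tool_rot: [0.944, 0.331, -0.0, 0.0]
force: [-1.4, -2.9, -0.3]
finger_gap: 0.002
```

```bash
python3 -c "
from h import *
go(6,-42,.174)"
```

```text
at machine [ 11.7 -42.3] 0.1752 F mach [-2.9 -1.4] -0.3 t 17.3
shift [-5.7 -0.3  1.2] turn [-0.  0.  0.]
```

>>> servo_tool(
  targets=[
    [1,0,0,0,0,0],
    [1.5,0,0,0,0,0],
    [1.5,0,0,0,0,0],
  ],
)

```text
t: 17.68
tcp_pos: [0.519, 0.2771, 0.1751]
tool_rot: [0.944, 0.331, -0.001, 0.0]
force: [-3.0, -2.5, -0.5]
finger_gap: 0.001
```

>>> servo_tool(
  targets=[
    [1,0,0,0,0,0],
    [1,0,0,0,0,0],
  ],
)

```text
t: 17.92
tcp_pos: [0.5197, 0.2777, 0.175]
tool_rot: [0.944, 0.331, -0.001, 0.0]
force: [-3.5, -2.7, -1.9]
finger_gap: -0.002
```

>>> servo_tool(
  targets=[
    [1,0,0,0,0,0],
    [2,0,0,0,0,0],
    [2,0,0,0,0,0],
  ],
)

```text
t: 18.3
tcp_pos: [0.5209, 0.2787, 0.1749]
tool_rot: [0.944, 0.331, -0.001, 0.0]
force: [-3.9, -4.2, -0.7]
finger_gap: -0.002
```

>>> servo_tool(
  targets=[
    [-5,0,0,0,0,0],
    [-25,0,0,0,0,0],
    [-45,0,-5,0,0,0],
    [-55,0,-40,0,0,0],
    [-60,0,-80,0,0,0],
    [-85,0,-100,0,0,0],
    [-130,0,-100,0,0,0],
    [-170,0,-100,0,0,0],
    [-190,0,-100,0,0,0],
    [-190,0,-100,0,0,0],
  ],
)

```text
t: 19.55
tcp_pos: [0.3747, 0.1607, 0.2766]
tool_rot: [0.944, 0.33, 0.003, 0.0]
force: [0.6, 0.4, 1.1]
finger_gap: 0.001
```

```bash
python3 - <<'E'
from h import *
go(6,-42,.174)
c=snap("scene");a=snap("top")
P=[np.r_[G+MR@np.array(p),.18] for p in((.036,-.042),(.042,-.042))]
print(proj(a,P),proj(c,P))
C=cv2.resize(c["color"][140:290,220:370],(400,400),interpolation=cv2.INTER_CUBIC)
A=cv2.resize(cv2.convertScaleAbs(a["color"][140:290,215:365],alpha=1.4),(400,400),interpolation=cv2.INTER_CUBIC)
cv2.imwrite("pics/b7.png",np.hstack([A,C])[...,::-1])
E
```

```text
at machine [-172.4  -43.2] 0.2766 F mach [ 0.7 -0.1] 1.1 t 19.55
shift [177.8  -1.7 103.7] turn [ 0.2 -0.3 -0.1]
[[290.67827634 181.61387088]
 [288.69152106 179.14194712]] [[324.21059092 185.9500755 ]
 [325.11527516 184.49497309]]
```

View pics/b7.png

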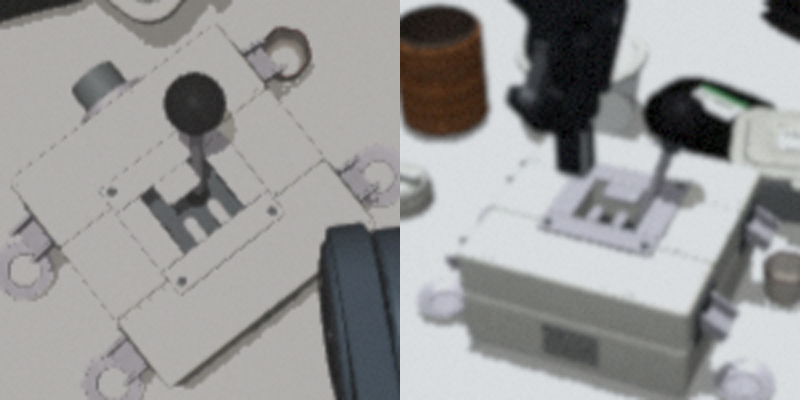

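Ball at about (287.7,178.6); fully home (42 mm) predicts (288.7,179.1). The lever is at the end of the far right slot. The cup and saucers stand where they were and the arm is clear, so I'm handing in.

```bash
python3 -c "
from station import *
print(sign_off())"
```

```text
the job is handed in; nothing more can be done
None
```

The feeder is set to fill the six-sided cup, which stands under the far right spout. With the shut fingertips I pushed the lever out of the park slot and along the neutral channel to the right stop. I then pushed it home into the far right slot. It was never gripped and entered no other slot.

- **Lever home:** in the last top view the ball's centre is within about 1 pixel (roughly 2 mm) of where a lever fully home should appear.
- **Forces:** the pushes read about 2 to 6 N. The highest readings were at the two stops, 5.5 N at the right end of the channel and 5.7 N at the slot end.
- **Slot end:** I felt the stop several millimetres further along than I had worked out. The picture still shows the lever home, so I put the difference down to my estimate of where the fingers touch the ball.
- **Surroundings:** the cup and the saucers look unmoved in the last pictures. I did not check the spice cups and timer separately at the end.
- **Finish:** the arm ended clear of everything, with the clock at about 19.6 s of the 43 s allowed. No check failed.

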